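Spread the burl blanks on the drying tray and scan the tray

ROBOT

A 6-joint arm with a two-finger parallel gripper is mounted at the origin on the work surface. World frame = base frame: x ahead of the robot, y to its left, z up, the work surface at z = 0. Lengths are in m, angles in degrees, forces in N, time in s.
With the tool pointing down it reaches from about 0.375 to 0.75 m from the base axis. Payload 9 kg.
Tool frame: the origin (TCP) lies at the very end of the fingers, on their centre line; the grasp point (between the pads) lies 19 mm behind it (arm.pinch_z is the y of the grasp point in the tool frame, in m); y points along the fingers, z is the direction in which the jaws open and shut, and the axes are right-handed (so a half turn about y gives the same grasp; the last joint's range is limited). The gripper opens to 85 mm and grips with 20 to 120 N. Pads are 22 mm wide; open, the fingers measure 114 mm over their backs; the gripper's body (76 mm by 85 mm) begins 54 mm behind the grasp point. The pads swing forward as they close: fully open they stand 13 mm farther back than shut.
Start: joints at [-84.609, 5.964, 5.575, 89.605, 0, 77.527], TCP at [0.184, -0.571, 0.231] pointing down, gripper open.
Joint ranges: [-171.21, 171.21], [-48.23, 106.86], [-62.78, 66.21], [-105.2, 120.99], [-86.42, 89.51], [-180, 180]. Speed limits (degrees/s): [127.2, 127.2, 147.25, 180, 180, 180].

INTERFACE

Orientations are given as [roll, pitch, yaw] about the fixed x, y, z axes, in that order (R = Rz(yaw) Ry(pitch) Rx(roll)).
In Python, from workcell import arm gives the robot as it stands. Calls block until the motion is done:
- arm.reach(position, orientation): joint-space move of the TCP to a pose.
- arm.move_straight(position, frame=None, v=0.15, force_limit=None): straight line of the TCP; frame=None keeps the orientation; v is the mean speed in m/s. With force_limit (N) it stops when the force on the tool has changed by that much, and returns True; else False.
- arm.move_joints(angles): joint-space move.
- arm.move_gripper(opening): opening from 0.0 (shut) to 1.0 (fully open); the grip force is fixed at half the most; returns when the fingers have stopped.
- arm.dwell(seconds).
- arm.ik(position, orientation): joint angles nearest the present ones, or None.
- arm.read_camera(name): name is "scene" or "side" or "wrist"; returns a dict with "frame" (420x560x3 uint8, red, green, blue), "K" (3x3 intrinsics, pixels), "k1" (the pictures are not rectified: a ray, as slopes to the right and down, at radius r is drawn at 1 + k1 r^2 times it, then the intrinsics apply), "extrinsics" (4x4, takes a point from camera to world coordinates). Camera axes: x right, y down, z forward; pixel columns grow to the right and rows downward; lengths in m; the calibration is good to about 2 mm. A picture is of the moment at which its call begins. There is no depth.
A pose or a line that the arm cannot do raises arm.MotionError and nothing moves.
- arm.finish_job(): hands the job in, once; it reports no verdict.
Readings, each from a call of its own:
- arm.current_time(): time.
- arm.current_q(): joint angles.
- arm.current_qd(): joint speeds.
- arm.current_joint_efforts(): joint torques, N m.
- arm.current_position(): TCP position.
- arm.current_tcp_rot(): TCP orientation.
- arm.current_contact_force(): force on the tool from outside, world axes, zero at the start.
- arm.current_wrist_torque(): the same for the moment, N m.
- arm.current_grip_width(): opening from 0.0 (shut) to 1.0 (fully open).
Only numpy, scipy, OpenCV 4.12 (cv2) and the standard library are available. Lean on these libraries where they do the work, as an engineer would, in place of code of your own. Each camera call takes 0.05 s, during which the arm holds its last target.

TASK

The round burl blanks were tipped in a heap on the blue-rimmed drying tray: spread them out over the tray in a single layer, each lying flat inside the rim, with at least 40 mm of clear space between any two, so that air gets round each of them. Then log the tray: pick up the yellow-headed scanner, hold its window facing squarely down about 90 mm above the middle of the barcode tag on the tray's end, steady for two seconds, and gently lay the scanner back flat in the middle of its rubber mat, along the mat; leave the sanding wheel, the jar and the lathe chuck where they stand.

Things in the scene. Friction and masses are not known exactly. Their poses are not given: they have to be found in the camera images.
- tray: Fixed drying tray: aluminium floor with a low blue rim. Inside 210 mm (its x) by 290 mm (its y), rim 6 mm thick, floor 8 mm above the bench, rim top 20 mm above the bench (12 mm above the tray's floor). Origin under its centre at bench height, z up.
- tag (a point): Centre of the white barcode tag (64 x 58 mm, black bars), face up 20 mm above the bench, on a blue 76 x 70 mm tab fixed outside the tray's +y end, 186 mm from the tray's centre. Axes as the tray's.
- blank1_mid (a point): Middle of burl blank 1 of 4: a solid round wooden disc, 60 mm across, 40 mm tall, about 90 g, flat faces. The point is 20 mm above its underside on its axis; z is its axis. Three start flat on the tray's floor close together and one lies on top of them.
- blank1: The same burl blank 1, its origin at the centre of its underside (z is its axis).
- blank2_mid (a point): Middle of burl blank 2 of 4: a solid round wooden disc, 60 mm across, 40 mm tall, about 90 g, flat faces. The point is 20 mm above its underside on its axis; z is its axis. Three start flat on the tray's floor close together and one lies on top of them.
- blank2: The same burl blank 2, its origin at the centre of its underside (z is its axis).
- blank3_mid (a point): Middle of burl blank 3 of 4: a solid round wooden disc, 60 mm across, 40 mm tall, about 90 g, flat faces. The point is 20 mm above its underside on its axis; z is its axis. Three start flat on the tray's floor close together and one lies on top of them.
- blank3: The same burl blank 3, its origin at the centre of its underside (z is its axis).
- blank4_mid (a point): Middle of burl blank 4 of 4: a solid round wooden disc, 60 mm across, 40 mm tall, about 90 g, flat faces. The point is 20 mm above its underside on its axis; z is its axis. Three start flat on the tray's floor close together and one lies on top of them.
- blank4: The same burl blank 4, its origin at the centre of its underside (z is its axis).
- scanner: Hand scanner, 168 mm long, about 240 g, lying flat on the mat. Origin on its underside at the middle of the place to grip; x runs to the head, z up. Black handle 30 mm wide (y) and 34 mm tall, from x = -75 to +40 mm; yellow head 50 mm wide, 44 mm tall, from x = +40 to +92 mm. It looks along its own -z through the window.
- scanner_window (a point): Centre of the scanner's window, in the underside of the head, 70 mm along x from the scanner's origin. Axes as the scanner's.
- mat: Fixed black rubber mat with a grey middle, the scanner's place: 210 mm (its x) by 100 mm, 6 mm thick. Origin under its centre at bench height.
- sanding_wheel: Brown sanding wheel lying flat, 80 mm across, 34 mm tall with a 30 mm spindle up; a bystander, leave alone. Origin under its centre.
- finish_jar: Amber glass jar with a steel cap, 72 mm across, 95 mm tall; bystander. Origin under its centre.
- lathe_chuck: Steel lathe chuck with four jaws up, 92 mm across, 65 mm tall, heavy; bystander. Origin under its centre.
Things that resemble listed ones, but are neither listed nor needed, are in the scene too. Leave any pink or red look-alike of the blank1 alone.

How it is judged:
By the outcome, as a careful person would: the job done as asked, in the order asked, and still so for the second after the job is handed in, with the robot touching nothing.
It also fails if it takes over 72 s, if anything falls off the work surface, if the arm or the gripper's body presses on something with over 40 N, if the wrist force passes 120 N, or if a joint passes its speed limit or range.

## Working session

There is one attempt and no reset: what is moved stays moved. The work goes in short steps, each a Python script; the robot and the scene stay as the last script left them, time stands still between calls to the robot, and variables do not carry over. Pictures are saved under pics/ and viewed, and the job is handed in when it is done.

```bash
ls; mkdir -p pics; python3 - <<'E'
from workcell import arm
import cv2,numpy as np
for n in ["scene","side","wrist"]:
    c=arm.read_camera(n); cv2.imwrite(f"pics/a_{n}.png",c["frame"][:,:,::-1])
    print(n,c["K"].tolist(),c["k1"],np.round(c["extrinsics"],3).tolist())
print(arm.current_time(),arm.pinch_z,arm.current_tcp_rot(),arm.current_position())
E
```

```text
pics
scene [[393.5090927931506, 0.0, 276.6582823785083], [0.0, 393.5090927931506, 204.85254236763478], [0.0, 0.0, 1.0]] -0.10186339093198497 [[-0.772, 0.38, -0.509, 1.146], [0.635, 0.47, -0.613, 0.727], [0.006, -0.797, -0.604, 0.764], [0.0, 0.0, 0.0, 1.0]]
side [[480.25236783193293, 0.0, 276.42533850154285], [0.0, 480.25236783193293, 208.80184280110765], [0.0, 0.0, 1.0]] -0.1279825023063851 [[0.972, -0.119, 0.202, 0.302], [-0.235, -0.501, 0.833, -1.104], [0.002, -0.857, -0.515, 0.748], [0.0, 0.0, 0.0, 1.0]]
wrist [[354.6624824803297, 0.0, 281.3668459583906], [0.0, 354.6624824803297, 211.91890113426007], [0.0, 0.0, 1.0]] -0.033364442988278675 [[0.306, -0.919, -0.247, 0.245], [-0.952, -0.296, -0.078, -0.551], [-0.001, 0.26, -0.966, 0.373], [0.0, 0.0, 0.0, 1.0]]
0.15 -0.0187 [-9.00567243e+01  1.04946043e-02 -1.62132843e+02] [ 0.18405834 -0.57080738  0.23071053]
```

View pics/a_scene.png

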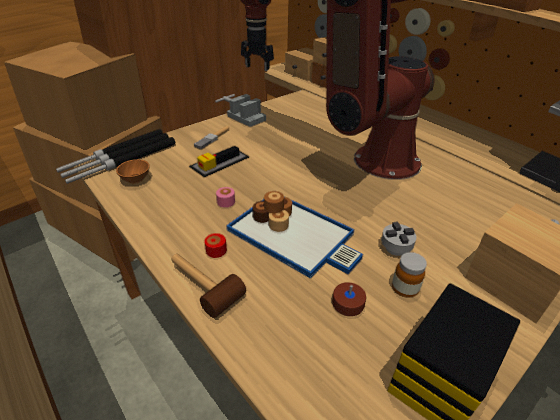

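View pics/a_side.png

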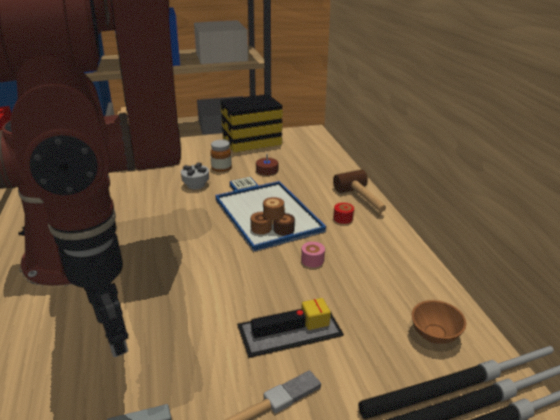

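View pics/a_wrist.png

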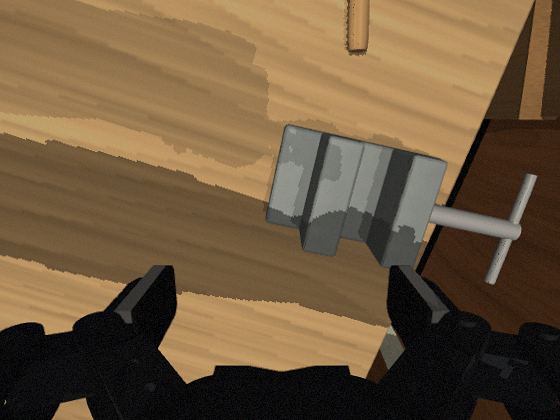

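```bash
cat > h.py <<'E'
from workcell import arm
import cv2,numpy as np
def und(c,px):
    px=np.asarray(px,float).reshape(-1,2);K=c["K"]
    d=np.stack([(px[:,0]-K[0,2])/K[0,0],(px[:,1]-K[1,2])/K[1,1]],1);s=d.copy()
    for _ in range(20): s=d/(1+c["k1"]*(s**2).sum(1,keepdims=True))
    return s
def ray(c,px,z):
    s=und(c,px);T=np.asarray(c["extrinsics"])
    d=np.c_[s,np.ones(len(s))]@T[:3,:3].T;o=T[:3,3]
    z=np.broadcast_to(np.asarray(z,float),(len(s),))
    return o+d*((z-o[2])/d[:,2])[:,None]
def proj(c,P):
    P=np.asarray(P,float).reshape(-1,3);T=np.linalg.inv(c["extrinsics"])
    q=P@T[:3,:3].T+T[:3,3];s=q[:,:2]/q[:,2:];s=s*(1+c["k1"]*(s**2).sum(1,keepdims=True))
    return s*[c["K"][0,0],c["K"][1,1]]+[c["K"][0,2],c["K"][1,2]]
def snap(n,name):
    c=arm.read_camera(n);cv2.imwrite(f"pics/{name}.png",c["frame"][:,:,::-1]);return c
def big(cnts): return max(cnts,key=cv2.contourArea)
E
python3 - <<'E'
from h import *
S=arm.read_camera("scene");D=arm.read_camera("side")
for n,c in(("scene",S),("side",D)):
    h=cv2.cvtColor(c["frame"],cv2.COLOR_RGB2HSV)
    m=cv2.inRange(h,(98,130,40),(125,255,255))
    cn,_=cv2.findContours(m,cv2.RETR_EXTERNAL,cv2.CHAIN_APPROX_NONE)
    cn=[k for k in cn if cv2.contourArea(k)>300]
    for k in cn:
        a=cv2.approxPolyDP(cv2.convexHull(k),4,True).reshape(-1,2)
        print(n,cv2.contourArea(k));print(np.c_[a,np.round(ray(c,a,.02)[:,:2],3)].tolist())
# rough things
print("scanner head",ray(S,[[206,160]],.03),ray(D,[[317,315]],.03)); print("handle end",ray(S,[[236,152]],.02),ray(D,[[256,325]],.02))
print("pink/red",ray(S,[[226,190],[215,238]],.04),ray(D,[[313,247],[344,208]],.04))
print("top blank",ray(S,[[274,197]],.088),ray(D,[[274,204]],.088))
for n,c,b in(("scene",S,(180,130,380,290)),("side",D,(180,150,360,360))):
    x0,y0,x1,y1=b;cv2.imwrite(f"pics/crop_{n}.png",cv2.resize(c["frame"][y0:y1,x0:x1,::-1],None,fx=2.8,fy=2.8,interpolation=cv2.INTER_CUBIC))
E
```

```text
scene 835.5
[[227.0, 225.0, 0.695, -0.044], [251.0, 208.0, 0.592, -0.065], [293.0, 201.0, 0.467, -0.011], [352.0, 229.0, 0.423, 0.2], [361.0, 257.0, 0.491, 0.293], [347.0, 273.0, 0.563, 0.309], [309.0, 277.0, 0.648, 0.257]]
side 337.5
[[15.0, 81.0, -0.549, 1.824], [12.0, 106.0, -0.449, 1.332], [0.0, 104.0, -0.524, 1.39], [0.0, 82.0, -0.641, 1.84]]
scanner head [[ 0.55690367 -0.38841191  0.03      ]] [[ 0.5651824  -0.39015465  0.03      ]]
handle end [[ 0.42889247 -0.38256067  0.02      ]] [[ 0.4344905  -0.37896587  0.02      ]]
pink/red [[ 0.61305864 -0.17047719  0.04      ]
 [ 0.76390796  0.00230288  0.04      ]] [[ 6.26371461e-01 -1.62618157e-01  4.00000000e-02]
 [ 7.70736929e-01  6.08417215e-04  4.00000000e-02]]
top blank [[0.55918661 0.00693548 0.088     ]] [[ 0.56107857 -0.0101743   0.088     ]]
```

View pics/crop_scene.png

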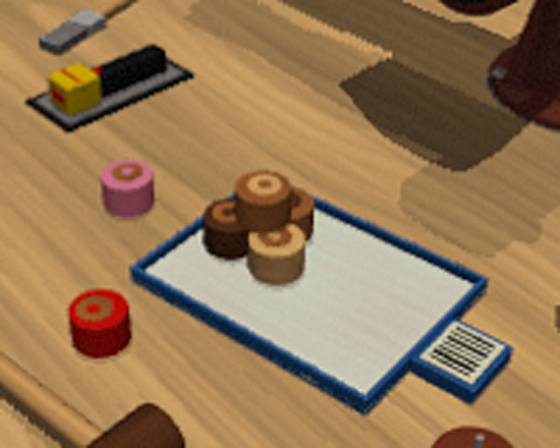

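View pics/crop_side.png

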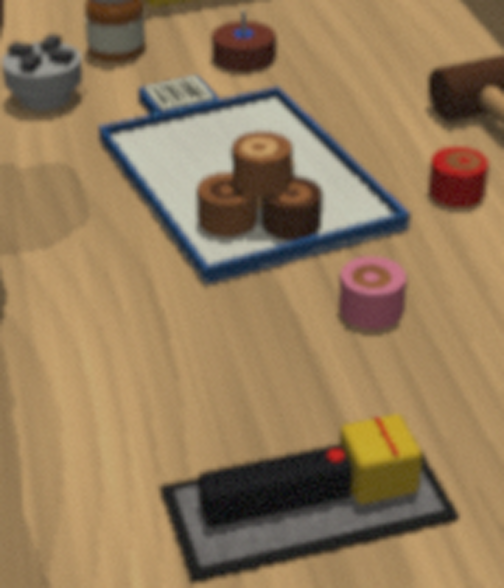

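Candidates for the blanks are the brown heap of four at scene (273,207), the pink disc (226,197) and the red disc (215,245). I choose the heap, since it is the only one that is brown and on the tray. The only yellow-headed scanner is at (206,160). Next is a wrist view over the tray.

```bash
python3 - <<'E'
from h import *
arm.reach([0.62,0.09,0.31],[-90,0,180])
c=snap("wrist","w1")
print(arm.current_time(),arm.current_q())
E
```

```text
3.1 [-3.74473134e+00  1.29262256e+01  2.14940879e+01  9.85783332e+01
 -4.67884074e-03  1.76308273e+02]
```

View pics/w1.png

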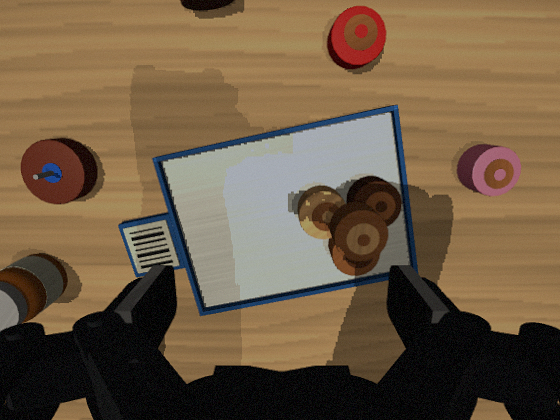

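Wrist view: the tray's outer corners are at about (155,158), (397,105), (415,277) and (202,315), with the tag at (150,246). The heap is at about (355,225), with the top blank at (362,235).

```bash
python3 - <<'E'
from h import *
import pickle
c=arm.read_camera("wrist");pickle.dump(c,open("w1.pkl","wb"))
h=cv2.cvtColor(c["frame"],cv2.COLOR_RGB2HSV)
m=cv2.inRange(h,(98,130,40),(125,255,255))
cn,_=cv2.findContours(m,cv2.RETR_EXTERNAL,cv2.CHAIN_APPROX_NONE)
for k in cn:
    if cv2.contourArea(k)>150:
        a=cv2.approxPolyDP(cv2.convexHull(k),4,True).reshape(-1,2)
        print(cv2.contourArea(k));print(np.c_[a,np.round(ray(c,a,.02)[:,:2],3)].tolist())
cv2.imwrite("pics/w1c.png",cv2.resize(c["frame"][160:300,270:430,::-1],None,fx=4,fy=4,interpolation=cv2.INTER_CUBIC))
print(ray(c,[[150,246]],.02))
E
```

```text
208.5
[[48.0, 163.0, 0.631, 0.377], [59.0, 168.0, 0.625, 0.364], [57.0, 181.0, 0.609, 0.37], [45.0, 178.0, 0.613, 0.384], [42.0, 169.0, 0.624, 0.386]]
3024.0
[[397.0, 105.0, 0.698, -0.047], [417.0, 273.0, 0.484, -0.091], [202.0, 315.0, 0.422, 0.199], [136.0, 276.0, 0.48, 0.284], [119.0, 225.0, 0.551, 0.298], [153.0, 158.0, 0.637, 0.245]]
[[0.52265728 0.26025608 0.02      ]]
```

View pics/w1c.png

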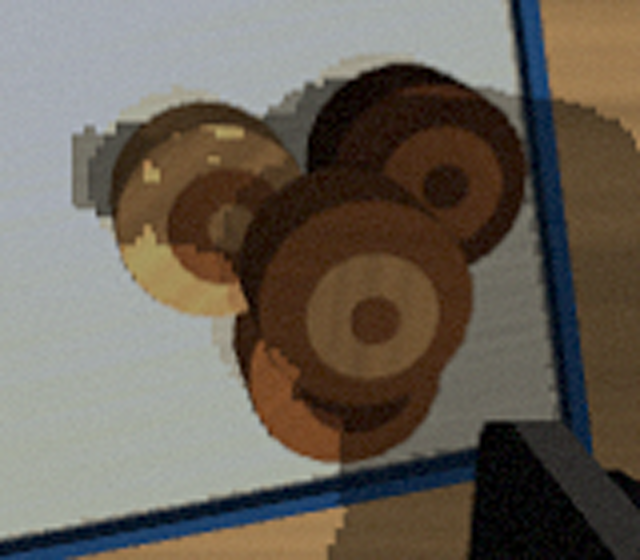

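```bash
python3 - <<'E'
from h import *
import pickle
from scipy.optimize import least_squares
c=pickle.load(open("w1.pkl","rb"))
P={"top":(.088,[(260,300),(472,300),(370,408),(300,225),(350,200),(420,215),(440,375),(290,375)]),
"dark":(.048,[(525,190),(490,255),(480,95),(430,85),(512,130)]),
"light":(.048,[(118,240),(210,315),(140,290),(298,160),(170,308)]),
"orange":(.048,[(340,460),(262,420),(430,405),(290,447),(390,447)])}
for n,(z,p) in P.items():
    w=ray(c,np.array(p)/4+[270,160],z)[:,:2]
    f=lambda q:np.hypot(*(w-q[:2]).T)-q[2]
    r=least_squares(f,[*w.mean(0),.03]);r2=least_squares(lambda q:f([*q,.03]),w.mean(0))
    print(n,r.x.round(4),r2.x.round(4),np.round(r2.fun*1e3,1))
    q=r2.x
    t=np.linspace(0,6.28,60);pp=proj(c,np.c_[q[0]+.03*np.cos(t),q[1]+.03*np.sin(t),0*t+z])
    cv2.polylines(c["frame"],[np.round(pp*16).astype(int)],True,(0,255,0),1,shift=4)
T=[.560,.076];y=np.radians(12);R=np.array([[np.cos(y),-np.sin(y)],[np.sin(y),np.cos(y)]])
q=np.array([(-.111,-.151),(.111,-.151),(.111,.151),(-.111,.151)])@R.T+T
cv2.polylines(c["frame"],[np.round(proj(c,np.c_[q,[.02]*4])*16).astype(int)],True,(255,0,255),1,shift=4)
cv2.imwrite("pics/fit1.png",cv2.resize(c["frame"][90:330,100:440,::-1],None,fx=2.3,fy=2.3,interpolation=cv2.INTER_CUBIC))
E
```

```text
top [0.559  0.002  0.0293] [0.5589 0.0019] [-0.9 -1.3  0.1 -0.3  0.3 -1.5 -0.4 -1.7]
dark [ 0.5824 -0.0224  0.0302] [ 0.5825 -0.0226] [-0.   0.2  0.5 -0.1 -0.4]
light [0.5716 0.0387 0.0299] [0.5717 0.0387] [-0.6 -0.5  0.8 -0.   0.1]
orange [ 0.5234 -0.0021  0.029 ] [ 0.5246 -0.002 ] [ 0.2 -0.4 -0.4  0.   0.2]
```

View pics/fit1.png

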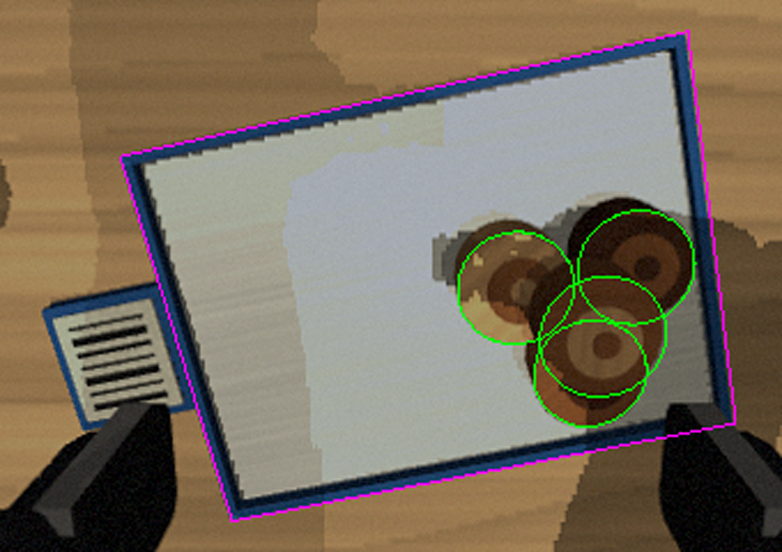

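Measured points are consistent. The three lower blanks are 61.5–62.2 mm apart with radius about 30 mm, and the tray overlay fits (centre 0.560, 0.076, yaw 12°). The orange-brown blank can stay where it is at tray (-51,-69). I move the other three.

```bash
cat >> h.py <<'E'
TC=np.array([.560,.076]);TY=12.
def tw(x,y):
    a=np.radians(TY);return TC+np.array([[np.cos(a),-np.sin(a)],[np.sin(a),np.cos(a)]])@[x,y]
def pick(xy,z,yaw,up):
    arm.reach([*xy,up],[-90,0,yaw])
    hit=arm.move_straight([*xy,z],force_limit=12);print("hit",hit,arm.current_position().round(4) if hit else "")
    arm.move_gripper(0.0);w=arm.current_grip_width()
    print("width",w,"t",arm.current_time());return w
def place(xy,z,yaw,up):
    p=arm.current_position();arm.move_straight([p[0],p[1],up],v=.2)
    print("grip",arm.current_grip_width())
    arm.reach([*xy,up],[-90,0,yaw])
    arm.move_straight([*xy,z+.02],v=.2)
    hit=arm.move_straight([*xy,z],v=.04,force_limit=6);print("hit",hit,arm.current_position().round(4))
    arm.move_gripper(0.88)
    arm.move_straight([*xy,up],v=.2);print("t",arm.current_time())
E
python3 - <<'E'
from h import *
pick([.559,.002],.056,12,.13)
place(tw(.062,.080),.0165,12,.15)
arm.move_gripper(1.0)
snap("scene","s2");snap("side","d2")
E
```

```text
hit False 
width 0.6833623605396996 t 7.1083
grip 0.6755439374606823
hit True [0.604  0.1672 0.0178]
t 10.7667
```

```bash
python3 -c "
import cv2,numpy as np
a=cv2.imread('pics/s2.png')[150:300,190:390];b=cv2.imread('pics/d2.png')[150:300,180:380]
cv2.imwrite('pics/sd2.png',cv2.resize(np.hstack([a,b]),None,fx=2,fy=2))"
```

```text
(no output)
```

View pics/sd2.png

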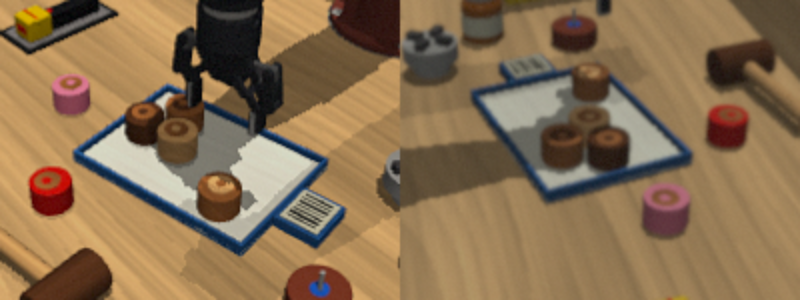

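The top blank lies flat near the tag end and the other three are unmoved. Now the light one, then the dark one.

```bash
python3 - <<'E'
from h import *
w=pick([.5717,.0387],.016,71,.12)
if .6<w<.75:
    place(tw(-.062,.080),.0165,12,.12); arm.move_gripper(1.0)
    w=pick([.5825,-.0226],.016,-50,.12)
    if .6<w<.75:
        place(tw(.062,-.080),.0165,12,.15)
arm.reach([.52,-.02,.31],[-90,0,0])
snap("wrist","w3");snap("scene","s3");snap("side","d3");print(arm.current_time())
E
```

```text
hit False 
width 0.6832451920112524 t 13.4917
grip 0.6819383255756473
hit True [0.4828 0.1414 0.0175]
t 17.3083
hit False 
width 0.6863015346739549 t 19.575
grip 0.6870642009462533
hit True [0.6373 0.0106 0.0176]
t 23.6667
24.6333
```

View pics/w3.png

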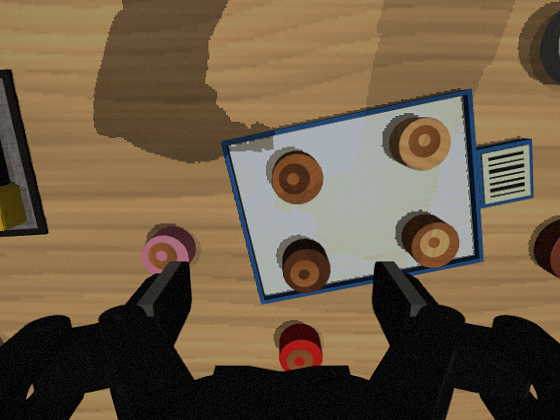

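View pics/d3.png

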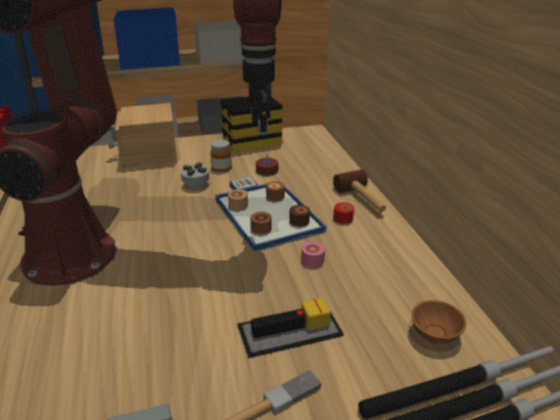

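All four lie flat: faces at (297,177), (421,139), (434,241) and (305,268), tag at (506,172). Next I check the gaps, then look at the scanner.

```bash
python3 - <<'E'
from h import *
c=arm.read_camera("wrist")
h=cv2.cvtColor(c["frame"],cv2.COLOR_RGB2HSV)
p=ray(c,[[299,174],[426,142],[437,243],[305,268]],.048)[:,:2]
a=np.radians(TY);R=np.array([[np.cos(a),-np.sin(a)],[np.sin(a),np.cos(a)]])
print(((p-TC)@R*1e3).round(0).tolist())
print("gaps",[round(1e3*np.linalg.norm(p[i]-p[j])-60) for i in range(4) for j in range(i)])
m=cv2.inRange(h,(98,130,40),(125,255,255))
cn=big(cv2.findContours(m,cv2.RETR_EXTERNAL,cv2.CHAIN_APPROX_NONE)[0])
q=cv2.approxPolyDP(cv2.convexHull(cn),4,True).reshape(-1,2);print(np.c_[q,ray(c,q,.02)[:,:2].round(4)].tolist())
# tag white quad
w=cv2.inRange(h,(0,0,110),(179,70,255))[130:215,478:540]
w=cv2.morphologyEx(w,cv2.MORPH_CLOSE,np.ones((7,7)))
k=big(cv2.findContours(w,cv2.RETR_EXTERNAL,cv2.CHAIN_APPROX_NONE)[0])
bx=cv2.boxPoints(cv2.minAreaRect(k))+[478,130];wt=ray(c,bx,.02)[:,:2];print("tag",bx.round(0).tolist(),wt.mean(0),np.linalg.norm(np.diff(wt,axis=0),axis=1),"expected",tw(0,.186))
arm.reach([.50,-.39,.29],[-90,0,-90])
import pickle
c=snap("wrist","w4");pickle.dump(c,open("w4.pkl","wb"));print(arm.current_time(),arm.current_q())
E
```

```text
[[-59.0, -65.0], [-65.0, 82.0], [58.0, 82.0], [57.0, -80.0]]
gaps [87, 128, 63, 56, 143, 103]
[[530.0, 140.0, 0.4782, 0.2819], [532.0, 197.0, 0.549, 0.2971], [482.0, 261.0, 0.6356, 0.2451], [261.0, 304.0, 0.6972, -0.0474], [221.0, 143.0, 0.483, -0.092], [466.0, 90.0, 0.4214, 0.1954]]
tag [[478.0, 150.0], [528.0, 145.0], [534.0, 203.0], [484.0, 208.0]] [0.52369174 0.25934248] [0.06230343 0.07527525 0.06504248] expected [0.52132843 0.25793545]
26.1167 [-4.96467867e+01  1.35066896e+01  2.00885091e+01  9.65607059e+01
  1.39834946e-02  4.02120825e+01]
```

View pics/w4.png

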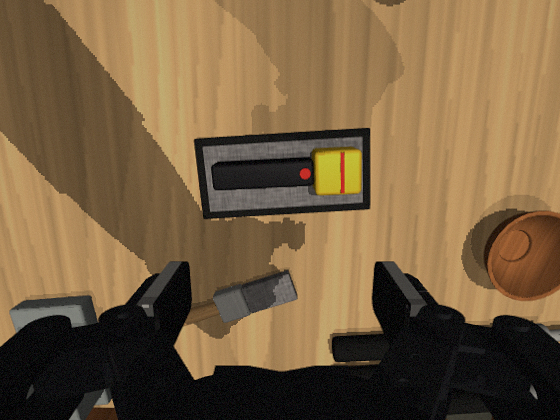

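The gaps are at least 56 mm. The mat's corners are at (196,140), (369,128), (369,208) and (204,217), with the handle at (263,174) and the yellow head at (338,172).

```bash
python3 - <<'E'
from h import *
import pickle
c=pickle.load(open("w4.pkl","rb"))
q=ray(c,[[196,140],[369,128],[369,208],[204,217]],.006)[:,:2]
print(q.round(4).tolist(),"sizes",np.linalg.norm(q-np.roll(q,-1,0),axis=1).round(4),"c",q.mean(0).round(4))
d=(q[1]-q[0]+q[2]-q[3]);print("mat yaw",np.degrees(np.arctan2(d[1],d[0])))
h=cv2.cvtColor(c["frame"],cv2.COLOR_RGB2HSV)
m=cv2.inRange(h,(22,150,90),(35,255,255));m=cv2.morphologyEx(m,cv2.MORPH_CLOSE,np.ones((7,7)))
k=big(cv2.findContours(m,cv2.RETR_EXTERNAL,cv2.CHAIN_APPROX_NONE)[0]);b=cv2.boxPoints(cv2.minAreaRect(k));w=ray(c,b,.050)[:,:2]
print("head",b.round(1).tolist(),w.mean(0),np.linalg.norm(np.diff(w,axis=0),axis=1))
print("handle top corners",ray(c,[[212,164],[312,158],[312,185],[214,190]],.040).round(4).tolist())
cv2.imwrite("pics/w4c.png",cv2.resize(c["frame"][115:230,180:390,::-1],None,fx=3.7,fy=3.7,interpolation=cv2.INTER_CUBIC))
E
```

```text
[[0.3984, -0.3505], [0.6025, -0.3364], [0.6087, -0.4335], [0.4027, -0.4454]] sizes [0.2047 0.0973 0.2063 0.0949] c [ 0.5031 -0.3915]
mat yaw 3.6234119225416848
head [[314.0, 147.0], [361.0, 147.0], [361.0, 194.0], [314.0, 194.0]] [ 0.56044274 -0.38065276] [0.05024328 0.05138701 0.05196657]
handle top corners [[0.4226, -0.3746, 0.04], [0.5333, -0.3679, 0.04], [0.534, -0.3981, 0.04], [0.4235, -0.404, 0.04]]
```

View pics/w4c.png

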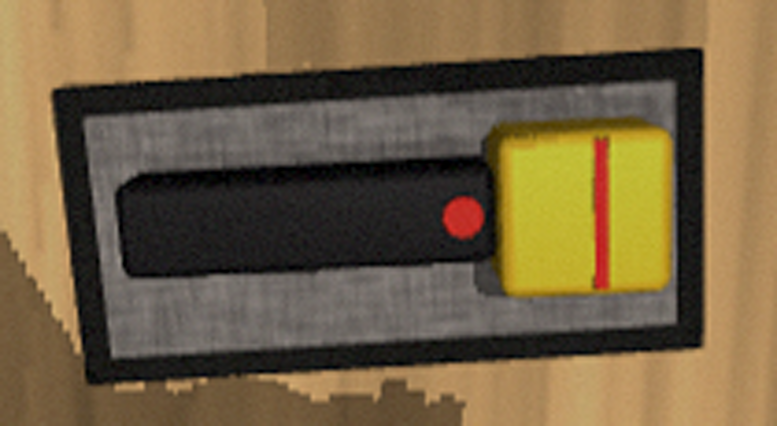

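```bash
python3 - <<'E'
from h import *
arm.move_gripper(1.0)
w=pick([.4962,-.3852],.013,3.3,.10)
if w>.2:
    p=arm.current_position();print(p)
    arm.move_straight([p[0],p[1],.20],v=.15)
    print(arm.current_grip_width())
    yaw=102.;u=np.array([np.cos(np.radians(yaw)),np.sin(np.radians(yaw))])
    t=np.array([.522,.258])-.070*u
    arm.reach([*t,.20],[-90,0,yaw])
    print(arm.current_contact_force(),arm.current_wrist_torque())
    snap("scene","s5");snap("side","d5");snap("wrist","w5")
    print(arm.current_time())
E
python3 -c "
import cv2,numpy as np
a=cv2.imread('pics/s5.png')[120:320,240:440];b=cv2.imread('pics/d5.png')[90:290,150:350]
cv2.imwrite('pics/sd5.png',cv2.resize(np.hstack([a,b]),None,fx=2,fy=2))"
```

```text
hit False 
width 0.33934956974918046 t 29.1083
[ 0.49654297 -0.38561093  0.01371336]
0.33939055103666854
[-0.25901991 -1.05114343 -3.68920827] [ 0.00602387  0.01089711 -0.03314107]
32.7333
```

View pics/sd5.png

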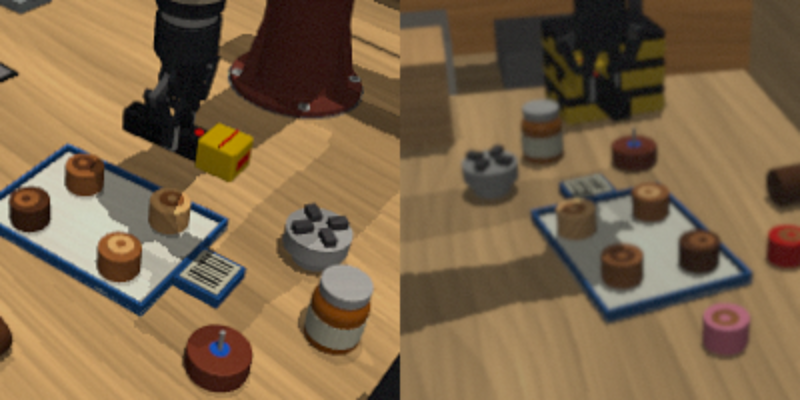

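View pics/w5.png

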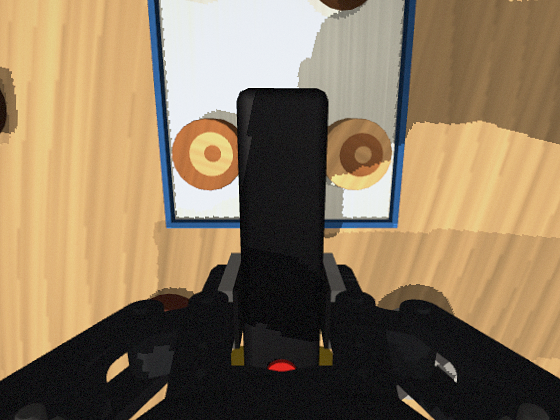

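Held level; the blanks are unaffected. I check the rear end of the handle against the expected 75 mm, then descend and hold.

```bash
python3 - <<'E'
from h import *
c=arm.read_camera("wrist");p=arm.current_position();R=arm.current_tcp_rot();print(p,R)
u=np.array([np.cos(np.radians(102)),np.sin(np.radians(102))])
e=ray(c,[[283,91]],p[2]+.0263)[0];print("rear end along u:",(e[:2]-p[:2])@u,"lateral",(e[:2]-p[:2])@[-u[1],u[0]])
t=np.array([.522,.258])-.070*u
arm.move_straight([*t,.1177],v=.1)
arm.dwell(.5)
S=snap("scene","s6");D=snap("side","d6")
arm.dwell(2.6)
print(arm.current_position(),arm.current_tcp_rot(),arm.current_time())
H=.110+.044
for n,c in(("s",S),("d",D)):
    h=cv2.cvtColor(c["frame"],cv2.COLOR_RGB2HSV)
    head=np.r_[t+.066*u,H]
    q=proj(c,[head,[.522,.258,.02]]);print(n,q.round(1))
    for a,col in zip(q,[(0,255,0),(255,0,255)]): cv2.circle(c["frame"],tuple(int(v) for v in a.round()),2,col,-1)
    x,y=q[0].astype(int);x0,y0=max(x-60,0),max(y-40,0)
    cv2.imwrite(f"pics/z{n}6.png",cv2.resize(c["frame"][y0:y0+100,x0:x0+120,::-1],(600,500),interpolation=cv2.INTER_CUBIC))
E
python3 -c "
import cv2,numpy as np
cv2.imwrite('pics/z6.png',cv2.resize(np.hstack([cv2.imread('pics/zs6.png'),cv2.imread('pics/zd6.png')]),None,fx=.66,fy=.66))"
```

```text
[0.53681211 0.18891389 0.19996797] [-8.99968451e+01  2.95741654e-03  1.01929887e+02]
rear end along u: -0.07370545097966147 lateral 0.0017787011944399753
[0.53654713 0.18951783 0.11768118] [-8.99966827e+01 -9.54276773e-04  1.01997455e+02] 36.9583
s [[348.1 215.7]
 [343.5 255.1]]
d [[242.3 145. ]
 [243.2 182.7]]
```

View pics/z6.png

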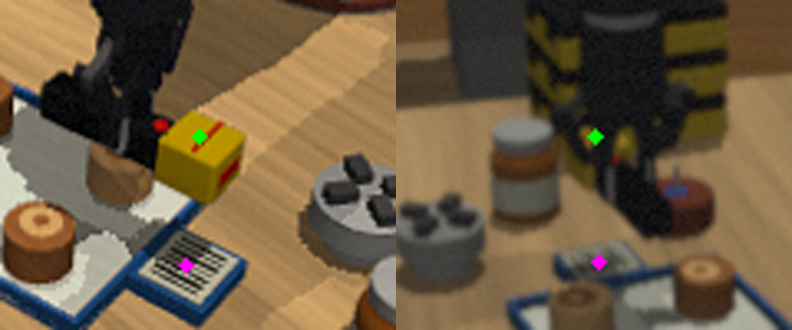

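The head's top centre and the tag centre match the predicted points in both views. The hold lasted 3.1 s. Laying the scanner back.

```bash
python3 - <<'E'
from h import *
p=arm.current_position()
arm.move_straight([p[0],p[1],.20],v=.15)
a=np.radians(3.6);xy=np.array([.503,-.3915])-.007*np.array([np.cos(a),np.sin(a)])
arm.reach([*xy,.12],[-90,0,3.6])
arm.move_straight([*xy,.025],v=.12)
hit=arm.move_straight([*xy,.0125],v=.02,force_limit=3);print(hit,arm.current_position(),arm.current_time())
arm.dwell(.2)
arm.move_gripper(.7)
arm.move_straight([*xy,.12],v=.15)
arm.reach([.50,-.39,.29],[-90,0,-90])
c=snap("wrist","w7");snap("scene","s7");snap("side","d7");print(arm.current_time())
E
```

```text
True [ 0.4959831  -0.3919262   0.01371986] 41.2667
44.3417
```

View pics/w7.png

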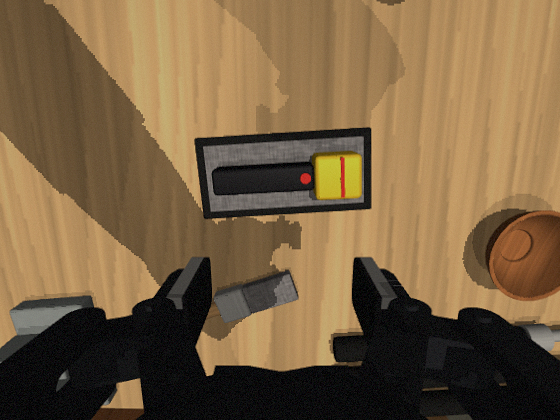

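View pics/s7.png

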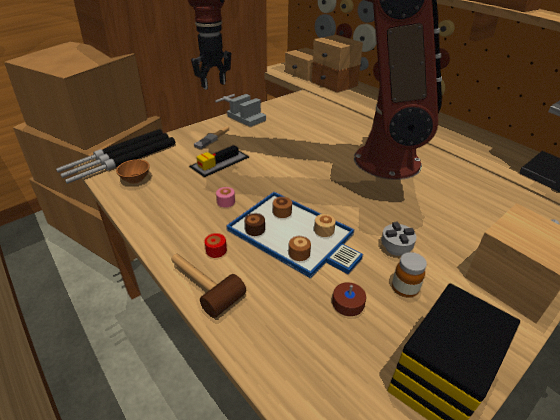

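The scanner lies flat along the middle of its mat (handle (263,179), head (338,176)), and the four blanks are spread out in the tray. Bystanders are unmoved. Handing in.

```bash
python3 - <<'E'
from h import *
c=arm.read_camera("wrist")
print("handle corners",ray(c,[[212,169],[312,163],[312,190],[214,195]],.040)[:,:2].round(4).tolist())
arm.finish_job()
E
```

```text
handle corners [[0.4217, -0.3805], [0.5325, -0.374], [0.5331, -0.4043], [0.4225, -0.41]]
the job is handed in; nothing more can be done
```

I finished the job and handed it in at about 44 s, inside the 72 s limit; no verdict is reported.

- **Blanks:** I moved three blanks and left the fourth where it lay. All four are flat inside the rim. My last measurement put the smallest gap at about 56 mm. That measurement had the unmoved blank about 9 mm from where I first placed it. I put this down to hand-picked pixels, and the gap is well clear of 40 mm either way.
- **Scan:** I held the window about 90 mm above the tag's middle, pointing straight down, for about 3.1 s. The head lined up with its predicted position in the scene view. The side view agreed but showed the head only partly. The tag's position varied by up to 5 mm between measurements, so I used a middle value.
- **Scanner on the mat:** It went down with a light touch (3 N limit). By my last measurement its centre line is within about 1 mm of the mat's, its angle is within about 0.5°, and its body is centred to about 2 mm lengthwise.
- **Bystanders:** The sanding wheel, jar, lathe chuck and the pink and red look-alikes look unmoved in the final view.

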